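# Unload the clamshell grip mould

### The arm

A 6-joint arm with a two-finger parallel gripper is mounted at the origin on the work surface. World frame = base frame: x ahead of the robot, y to its left, z up, the work surface at z = 0. Lengths are in m, angles in degrees, forces in N, time in s.
With the tool pointing down it reaches from about 0.3 to 0.825 m from the base axis. Payload 5.4 kg.
Tool frame: the origin (TCP) lies midway between the tips of the shut fingers; the grasp point (between the pads) lies 19 mm behind it (r.grip_point_offset is the z of the grasp point in the tool frame, in m); z points along the fingers, y is the direction in which the jaws open and shut (so a half turn about z gives the same grasp; the last joint's range is limited). The gripper opens to 92 mm and grips with 3 to 60 N. Pads are 20 mm wide; open, the fingers measure 128 mm over their backs; the gripper's body (75 mm by 189 mm) begins 69 mm behind the grasp point.
Start: joints at [-78.329, 9.076, 91.501, -0, 79.423, -12.038], TCP at [0.231, -0.526, 0.181] pointing down, gripper open.
Joint ranges: [-166.64, 166.64], [-54.1, 131.32], [10.49, 154.53], [-73.88, 253.88], [9.74, 151.15], [-171.62, 171.62]. Speed limits (degrees/s): [147.25, 147.25, 180, 180, 180, 180].

### API

Orientations are given as [roll, pitch, yaw] about the fixed x, y, z axes, in that order (R = Rz(yaw) Ry(pitch) Rx(roll)).
In Python, from workcell import r, eyes gives the robot as it stands.
- The arm moves only by the tool arm_command, never from a script. Its argument "rows" is a list of rows, each an object of numbers: "dx", "dy", "dz": the shift along the world's x, y, z in cm; "wx", "wy", "wz": the turn, a rotation vector about the world's x, y, z in degrees; "grip": the closure in counts, from 0 (fully open) to 255 (shut). A call has 1 to 12 rows; each row is the pose to reach, as a shift and turn from the pose commanded when the call began; what a row does not reach only later rows make up. A row lasts 1/12 s, in which the tool goes at most 41.7 mm and 7.16 degrees, less where a joint would pass 70% of its speed; a pose out of reach is approached as far as the arm can. A call with a gripper value outside its range is refused whole. The fingers move at their own pace and stop on an object; "force" is the grip in N (left out, the last holds). Time passes only in rows, so rows that repeat a pose let the fingers close. It gives the time, the measured TCP pose, the force and the opening at its end, in the units of the state.
- r.state(): the state, without advancing time (a new reading comes with each control period).
- eyes.camera(name): name is "scene" or "top"; returns the picture (400x640x3 uint8, blue, green, red); there is no depth.
- eyes.camera_info(name): a dict with "camera_matrix" (3x3 intrinsics, pixels), "dist" ([k1, k2, p1, p2, k3] as OpenCV has them; the pictures are not rectified), "position" and "attitude" of the camera in the world. Camera axes: x right, y up, looking along -z (the intrinsics and any distortion apply to the point x, -y, -z); pixel columns grow to the right and rows downward; lengths in m; the calibration is good to about 2 mm. A picture is of the moment at which its call begins. camera_info takes no time and is no camera call.
- r.sign_off(): hands the job in, once; it reports no verdict.
Trained networks look in the newest picture that a camera, given by its name, has taken for a name from the list of things; names that differ only in an ending like _2 or _b are one class to them, and where a whole thing is asked for, a point or a joint stands for the part that bears it (a point fixed in the world has none). Each returns a list of dicts, best first, with "score" (0 to 1); they miss things now and then, are a little off and sometimes report something else, mostly with a low value. They report only what shows in the picture. A call takes as long as a camera call. They do not tell look-alikes from the thing itself.
- eyes.search_frame(camera, query): "point" ([x, y, z] in m, in the coordinates of the camera as it stood for that picture, good to about 4 mm: the middle of the surface that is visible of it).
- eyes.pinpoint(camera, query): "point" ([x, y, z] in m, in the coordinates of the camera as it stood for that picture, good to about 4 mm: a listed point, or the origin of a listed thing).
The state is a dict: "time_s": time; "q": joint angles; "dq": joint speeds; "effort": joint torques, N m; "ee_pos": TCP position; "eef_rot": TCP orientation; "contact_force": force on the tool from outside, world axes, zero at the start; "ft_torque": the same for the moment, N m; "finger_gap": finger opening in m.
Only numpy, scipy, OpenCV 4.12 (cv2) and the standard library are available. Lean on these libraries where they do the work, as an engineer would, in place of code of your own. Each camera call takes 0.05 s, during which the arm holds its last target. There are 200 camera calls.

### The job

Move the spray can standing behind the mould out of the way of the lid and stand it upright on open bench, then swing the lid, which has a red pull bar, up past vertical so that it stays fully open by itself without striking the can. Lift the orange hand-grip half out of the mould and lay it flat, the same way up and lengthwise, in the tray bay with the green liner; do not drop it, do not tip the can over, and leave the grease tub, the wheel hub and the finished half where they are.

Things in the scene. Friction and masses are not known exactly. Their poses are not given: they have to be found in the camera images.
- fixture: Lower half of the clamshell mould, blue, bolted down; 126 (x) x 170 (y) x 42 mm high, with two 8 mm high bolted foot strips reaching to 110 mm either side in y and 75 mm in x. Origin: centre of its underside on the bench; x points from the front (bar side) to the hinge side, y along the hinge, z up. Open cavity 110 (x) x 154 (y) mm, floor 20 mm and rim 42 mm above the bench, walls 8 mm. It is turned up to about 0.3 rad either way.
- hinge (a point): Middle of the hinge axis, fixed to the lower half, 63 mm in +x of its origin and 42 mm above the bench; the axis runs along the fixture's y, axes as those of the fixture.
- lid (a joint): Angle of the aluminium upper half (lid, 126 x 170 mm, 30 mm thick above the hinge axis when shut, about 0.45 kg, hollow 14 mm deep on its underside). 0 shut, grows as the front rises, 1.57 upright, stop at 2.0 rad. Nearly free hinge: it falls shut from below about 1.3 rad and falls open to the stop by its own weight beyond; fully open means above 1.75. Opening, it sweeps up to about 80 mm behind the hinge axis and 85 mm either side of the middle.
- lid_bar (a point): Middle of the red pull bar on the lid's front edge: round, 10 mm thick, 120 mm long along the hinge direction, with a leg back to the lid at each end. When shut its centre is 52 mm above the bench, 160 mm in front of the hinge axis and 34 mm in front of the lid's and base's front faces (29 mm free gap), with nothing under it down to the bench. Turns with the lid.
- part_center (a point): Orange moulded hand-grip half lying in the mould cavity on its floor: 120 (its x) x 36 (its y) x 28 mm high (z), straight sides for the lower 19 mm, then a 24 mm wide ridge; about 0.12 kg. Point: its centre, 14 mm above its underside. It lies roughly along the fixture's y; either end may face either way in the tray.
- tray: Grey fixed tray, 160 (x) x 190 (y) mm, floor 4 mm thick, rims and middle divider 16 mm high over the bench, 4 mm thick. Two bays side by side in y, each 152 (x) x 89 (y) mm, centred 46 mm either side of the middle. Origin: centre of the underside; z up.
- liner: Thin green liner, 140 (x) x 75 (y) mm, glued to the floor of the empty bay, in the middle of it, with the bay's length along its x. Origin at its centre on the tray floor, 4 mm above the bench.
- can_center (a point): Loose blue spray can with yellow cap, standing close behind the mould (hinge side), about 0.3 kg: 135 mm tall, body diameter 56 mm up to 100 mm, cap diameter 46 mm from 106 mm to the top. Point: on its axis half-way up (67.5 mm).
- tub_center (a point): Grease tub, white with green lid, bystander: diameter 60 mm, 55 mm tall, upright. Point: its centre half-way up.
- hub_center (a point): Steel wheel hub, bystander: spool shape standing on end, diameter 56 mm, 68 mm tall. Point: its centre half-way up.
- done_center (a point): Finished orange half, the same shape as the part, lying lengthwise in the other bay of the tray; bystander. Point: its centre, 14 mm above its underside.
Mind the look-alikes: they are no part of the job. What is shaped like the part that bears can_center but turquoise is not meant.

How it is judged:
By the outcome, as a careful person would: the job done as asked, in the order asked, and still so for the second after the job is handed in, with the robot touching nothing.
It also fails if it takes over 72 s, if anything falls off the work surface, if the arm or the gripper's body presses on something with over 40 N, if the wrist force passes 120 N, or if a joint passes its speed limit or range.

## Working session

There is one attempt and no reset: what is moved stays moved. The work goes in short steps, Python scripts to look and compute and a tool call to move; the robot and the scene stay as the last step left them, time stands still between calls to the robot, and variables do not carry over. Pictures are saved under pics/ and viewed, about 8 in all and at most 12, crops included, and the job is handed in when it is done.

Besides the shell and the picture viewer there is one more tool, called after "Request:" as name([rows], argument=value, ...), one row to a line, values as JSON. arm_command: Moves the arm, as the interface text tells. Its arguments: {"type":"object","properties":{"rows":{"type":"array"},"force":{"type":"number"}},"required":["rows"]}

```bash
mkdir -p pics; ls; cat > h.py <<'E'
from workcell import r, eyes
import numpy as np, cv2
from scipy.spatial.transform import Rotation as R
def cam(n):
    i=eyes.camera_info(n); a=np.array(i["attitude"],float)
    return i,a
E
python3 - <<'E'
from h import *
for n in("scene","top"):
    im=eyes.camera(n); cv2.imwrite(f"pics/{n}0.png",im); print(eyes.camera_info(n))
print(r.state())
for n in("scene","top"):
  for q in("fixture","lid_bar","part_center","tray","liner","can_center","tub_center","hub_center","done_center","hinge"):
    print(n,q,[(round(d["score"],2),np.round(d["point"],3).tolist()) for d in eyes.pinpoint(n,q)])
E
```

```text
pics
{'camera_matrix': array([[478.94457839,   0.        , 320.64570995],
       [  0.        , 478.94457839, 195.04586662],
       [  0.        ,   0.        ,   1.        ]]), 'dist': array([0.01108245, 0.        , 0.        , 0.        , 0.        ]), 'position': array([0.91440453, 0.64742411, 0.98216374]), 'attitude': array([ 3.77496718e+01, -3.64619136e-02,  1.53941505e+02])}
{'camera_matrix': array([[502.51108898,   0.        , 316.69433378],
       [  0.        , 502.51108898, 190.90348516],
       [  0.        ,   0.        ,   1.        ]]), 'dist': array([-0.03226899,  0.        ,  0.        ,  0.        ,  0.        ]), 'position': array([0.40481646, 0.02245303, 1.17377796]), 'attitude': array([  8.81640718,  -1.94002716, -89.51098285])}
{'time_s': 0.1, 'q': array([-7.83292048e+01,  9.10617349e+00,  9.15633791e+01, -4.42199265e-04,
        7.94221440e+01, -1.20373808e+01]), 'dq': array([ 0.08286725, -0.07910452, -0.10416451,  0.01422937,  0.02517399,
       -0.00566107]), 'effort': array([ 3.51962690e-04, -3.86502349e+01, -3.22960281e+01,  7.03071314e-02,
        3.3950535
[... 636 characters left out ...]
(0.63, [-0.215, 0.13, -1.258])]
scene tub_center [(0.66, [-0.054, -0.033, -1.174])]
scene hub_center []
scene done_center [(0.72, [0.14, -0.172, -1.085])]
scene hinge [(0.73, [-0.072, 0.153, -1.313])]
top fixture [(0.64, [0.184, -0.078, -1.182])]
top lid_bar [(0.92, [0.175, -0.166, -1.118])]
top part_center []
top tray [(0.74, [-0.208, -0.029, -1.174])]
top liner [(0.84, [-0.171, -0.026, -1.173])]
top can_center [(0.95, [0.181, 0.041, -1.134]), (0.94, [0.214, 0.144, -1.152]), (0.75, [0.13, 0.158, -1.154])]
top tub_center [(0.56, [-0.02, 0.076, -1.171])]
top hub_center [(0.66, [-0.013, -0.159, -1.133])]
top done_center [(0.55, [-0.02, 0.074, -1.168])]
top hinge [(0.65, [0.2, -0.007, -1.152])]
```

```bash
cat > h.py <<'E'
from workcell import r, eyes
import numpy as np, cv2
from scipy.spatial.transform import Rotation as R
def pose(n):
    i=eyes.camera_info(n)
    return i,R.from_euler("xyz",i["attitude"],degrees=True).as_matrix(),np.array(i["position"])
def find(n,q,f=eyes.pinpoint):
    i,M,p=pose(n)
    return [(round(d["score"],2),np.round((M@d["point"]+p)*1000).tolist()) for d in f(n,q)]
def ray(n,u,v,z):   # pixel -> world at height z
    i,M,p=pose(n)
    a=cv2.undistortPoints(np.array([[[u,v]]],float),i["camera_matrix"],i["dist"])[0,0]
    d=M@np.array([a[0],-a[1],-1]); return p+d*(z-p[2])/d[2]
def pix(n,X):
    i,M,p=pose(n); c=M.T@(np.array(X,float)-p); c=np.array([c[0],-c[1],-c[2]])
    return cv2.projectPoints(c[None],np.zeros(3),np.zeros(3),i["camera_matrix"],i["dist"])[0].ravel()
E
python3 - <<'E'
from h import *
for n in("scene","top"):
  eyes.camera(n)
  for q in("fixture","lid_bar","tray","liner","can_center","tub_center","hub_center","done_center","hinge"):
    print(n,q,find(n,q))
E
```

```text
scene fixture [(0.7, [512.0, -205.0, -0.0])]
scene lid_bar [(0.92, [417.0, -195.0, 52.0])]
scene tray [(0.72, [548.0, 194.0, 1.0])]
scene liner []
scene can_center [(0.93, [743.0, -144.0, 72.0]), (0.77, [623.0, -196.0, 72.0]), (0.63, [728.0, -230.0, 71.0])]
scene tub_center [(0.94, [657.0, 1.0, 33.0])]
scene hub_center [(0.55, [427.0, -7.0, 32.0])]
scene done_center [(0.8, [556.0, 237.0, 21.0])]
scene hinge [(0.9, [572.0, -214.0, 41.0])]
top fixture [(0.83, [509.0, -201.0, -1.0])]
top lid_bar [(0.89, [417.0, -189.0, 51.0])]
top tray [(0.9, [555.0, 191.0, 1.0])]
top liner [(0.93, [555.0, 154.0, 4.0])]
top can_center [(0.93, [622.0, -192.0, 64.0]), (0.73, [721.0, -229.0, 66.0]), (0.68, [743.0, -138.0, 67.0])]
top tub_center []
top hub_center [(0.96, [420.0, -3.0, 32.0])]
top done_center [(0.97, [554.0, 239.0, 16.0])]
top hinge [(0.94, [575.0, -213.0, 44.0])]
```

View pics/scene0.png

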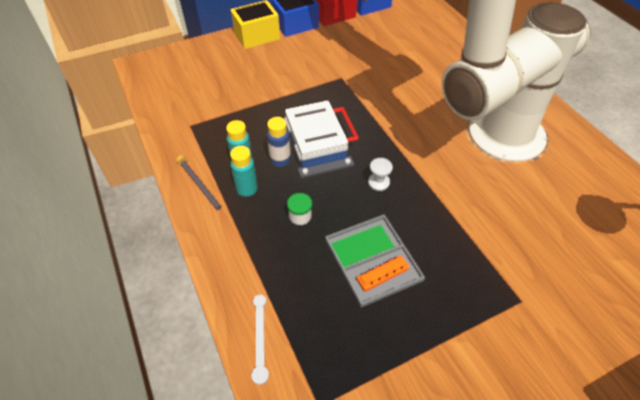

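View pics/top0.png

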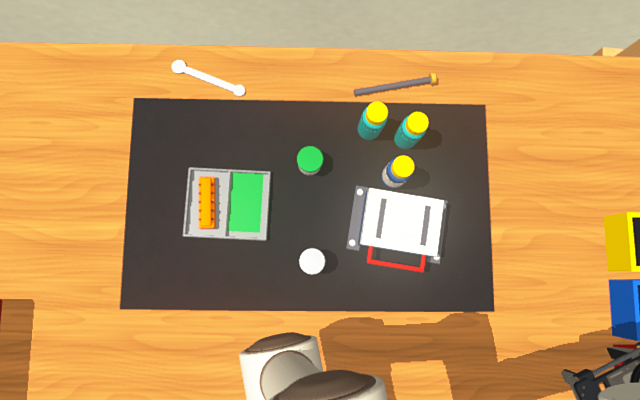

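Pictures: scene shows the lidded mould at (317,130) and three cans at (277,140), (237,140) and (245,172). The tray is at (375,258), the tub at (300,208) and the hub at (380,173).
Can candidates: (277,140) has a blue body, while (237,140) and (245,172) are turquoise. The blue one right behind the hinge fits (top picture (400,170), world about 622,-194). I'll confirm it in one crop with the model overlaid.

```bash
python3 - <<'E'
from h import *
from scipy.optimize import minimize
h=np.array([573.5,-213.5]);f=np.array([510.5,-203]);b=np.array([417,-192])
def c(p):
    u=np.array([np.cos(p[2]),np.sin(p[2])]); F=p[:2]
    return sum(((F-f)**2))+sum((F+63*u-h)**2)+sum((F-97*u-b)**2)
s=minimize(c,[510,-203,-.1]).x; print("fit",s)
yaw=s[2]; M=R.from_euler("z",yaw).as_matrix(); F=np.array([s[0],s[1],0])/1000
def W(*x): return F+M@np.array(x)/1000
im=cv2.imread("pics/top0.png"); ims=cv2.imread("pics/scene0.png"); k=5
def crop(n,im,x0,y0,w,h):
    o=cv2.resize(im[y0:y0+h,x0:x0+w],None,fx=k,fy=k,interpolation=cv2.INTER_CUBIC)
    q=lambda X:tuple(int(a) for a in (pix(n,X)-[x0,y0]+.5)*k)
    top=[W(x,y,72) for x,y in((-63,-85),(63,-85),(63,85),(-63,85))]
    for i in range(4): cv2.line(o,q(top[i]),q(top[(i+1)%4]),(255,0,255),1)
    cv2.line(o,q(W(-97,-60,52)),q(W(-97,60,52)),(0,255,0),1)
    t=np.linspace(0,6.3,40)
    for a in t:
        cv2.circle(o,q([.622+.023*np.cos(a),-.194+.023*np.sin(a),.135]),1,(0,0,255),-1)
        cv2.circle(o,q([.622+.028*np.cos(a),-.194+.028*np.sin(a),0]),1,(255,0,255),-1)
    return o
a=crop("top",im,335,95,120,185)[:600]; b=crop("scene",ims,215,85,80,120)
cv2.imwrite("pics/c1.png",a[:600]) 
o=np.zeros((600,800,3),np.uint8); o[:,:400]=cv2.resize(crop("top",im,340,95,110,185),None,fx=.66,fy=.66)[:600,:363].copy() if 0 else cv2.resize(a,(400,600)); 
b=crop("scene",ims,215,85,150,110)
b=cv2.resize(b,(400,293)); o[:293,400:]=b
cv2.imwrite("pics/c1.png",np.hstack([a[:600],np.zeros((600,0,3),np.uint8)])[:, :600])
cv2.imwrite("pics/c2.png",crop("scene",ims,215,85,150,110))
E
```

```text
fit [ 5.11563688e+02 -2.04357660e+02 -1.34908312e-01]
```

View pics/c1.png

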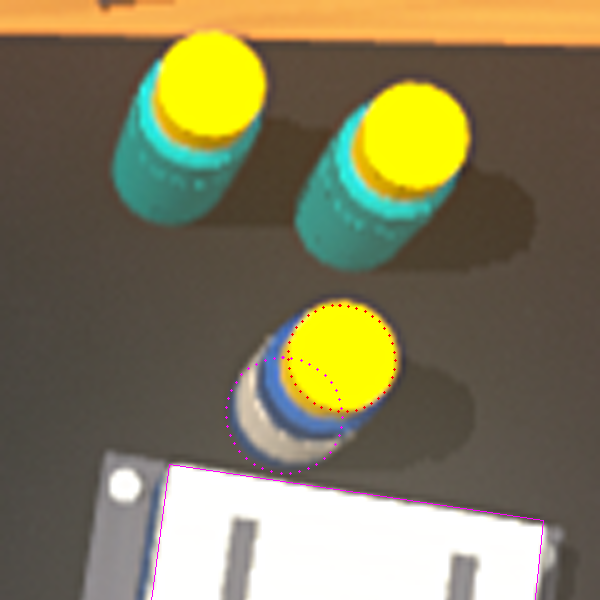

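View pics/c2.png

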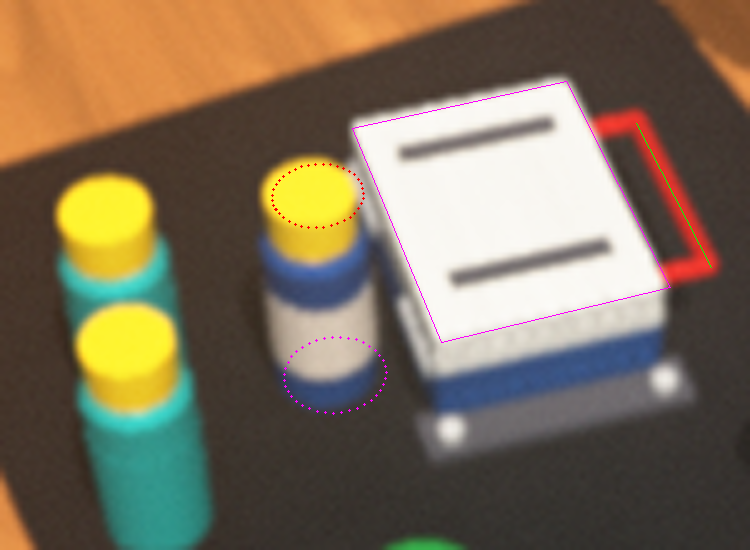

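The crops confirm that the blue-bodied can (crop (315,280)) is right behind the hinge; the other two are turquoise. The overlay matches the lid, the bar and the can in the top view. Moving to above the can.

Request:
arm_command([
  {"dx": 39.2,"dy": 33.1,"dz": 3,"wz": -31.4,"grip": 0},
  {"dx": 39.2,"dy": 33.1,"dz": 3,"wz": -31.4,"grip": 0},
  {"dx": 39.2,"dy": 33.1,"dz": 3,"wz": -31.4,"grip": 0},
  {"dx": 39.2,"dy": 33.1,"dz": 3,"wz": -31.4,"grip": 0},
  {"dx": 39.2,"dy": 33.1,"dz": 3,"wz": -31.4,"grip": 0},
  {"dx": 39.2,"dy": 33.1,"dz": 3,"wz": -31.4,"grip": 0},
  {"dx": 39.2,"dy": 33.1,"dz": 3,"wz": -31.4,"grip": 0},
  {"dx": 39.2,"dy": 33.1,"dz": 3,"wz": -31.4,"grip": 0},
  {"dx": 39.2,"dy": 33.1,"dz": 3,"wz": -31.4,"grip": 0},
  {"dx": 39.2,"dy": 33.1,"dz": 3,"wz": -31.4,"grip": 0},
  {"dx": 39.2,"dy": 33.1,"dz": 3,"wz": -31.4,"grip": 0},
  {"dx": 39.2,"dy": 33.1,"dz": 3,"wz": -31.4,"grip": 0},
], force=25)

```text
invalid input at $.rows[0]: expected keys dx, dy, dz, wx, wy, wz, grip
```

Request:
arm_command([
  {"dx": 39.2,"dy": 33.1,"dz": 3,"wx": 0,"wy": 0,"wz": -31.4,"grip": 0},
  {"dx": 39.2,"dy": 33.1,"dz": 3,"wx": 0,"wy": 0,"wz": -31.4,"grip": 0},
  {"dx": 39.2,"dy": 33.1,"dz": 3,"wx": 0,"wy": 0,"wz": -31.4,"grip": 0},
  {"dx": 39.2,"dy": 33.1,"dz": 3,"wx": 0,"wy": 0,"wz": -31.4,"grip": 0},
  {"dx": 39.2,"dy": 33.1,"dz": 3,"wx": 0,"wy": 0,"wz": -31.4,"grip": 0},
  {"dx": 39.2,"dy": 33.1,"dz": 3,"wx": 0,"wy": 0,"wz": -31.4,"grip": 0},
  {"dx": 39.2,"dy": 33.1,"dz": 3,"wx": 0,"wy": 0,"wz": -31.4,"grip": 0},
  {"dx": 39.2,"dy": 33.1,"dz": 3,"wx": 0,"wy": 0,"wz": -31.4,"grip": 0},
  {"dx": 39.2,"dy": 33.1,"dz": 3,"wx": 0,"wy": 0,"wz": -31.4,"grip": 0},
  {"dx": 39.2,"dy": 33.1,"dz": 3,"wx": 0,"wy": 0,"wz": -31.4,"grip": 0},
  {"dx": 39.2,"dy": 33.1,"dz": 3,"wx": 0,"wy": 0,"wz": -31.4,"grip": 0},
  {"dx": 39.2,"dy": 33.1,"dz": 3,"wx": 0,"wy": 0,"wz": -31.4,"grip": 0},
], force=25)

```text
time_s: 3.1
ee_pos: [0.6058, -0.2096, 0.2097]
eef_rot: [180.0, -0.0, -7.7]
contact_force: [1.1, -1.1, 1.2]
finger_gap: 0.0919
```

Request:
arm_command([
  {"dx": 1.6,"dy": 1.4,"dz": 0,"wx": 0,"wy": 0,"wz": 0,"grip": 0},
  {"dx": 1.6,"dy": 1.4,"dz": 0,"wx": 0,"wy": 0,"wz": 0,"grip": 0},
  {"dx": 1.6,"dy": 1.4,"dz": -3,"wx": 0,"wy": 0,"wz": 0,"grip": 0},
  {"dx": 1.6,"dy": 1.4,"dz": -6,"wx": 0,"wy": 0,"wz": 0,"grip": 0},
  {"dx": 1.6,"dy": 1.4,"dz": -9,"wx": 0,"wy": 0,"wz": 0,"grip": 0},
  {"dx": 1.6,"dy": 1.4,"dz": -12,"wx": 0,"wy": 0,"wz": 0,"grip": 0},
  {"dx": 1.6,"dy": 1.4,"dz": -14.5,"wx": 0,"wy": 0,"wz": 0,"grip": 0},
  {"dx": 1.6,"dy": 1.4,"dz": -14.5,"wx": 0,"wy": 0,"wz": 0,"grip": 0},
  {"dx": 1.6,"dy": 1.4,"dz": -14.5,"wx": 0,"wy": 0,"wz": 0,"grip": 0},
])

```text
time_s: 3.85
ee_pos: [0.6188, -0.1974, 0.0633]
eef_rot: [-179.9, 0.2, -7.7]
contact_force: [0.1, -0.5, 0.1]
finger_gap: 0.0919
```

Request:
arm_command([
  {"dx": 0.3,"dy": 0.2,"dz": 0,"wx": 0,"wy": 0,"wz": 0,"grip": 60},
  {"dx": 0.3,"dy": 0.2,"dz": 0,"wx": 0,"wy": 0,"wz": 0,"grip": 90},
  {"dx": 0.3,"dy": 0.2,"dz": 0,"wx": 0,"wy": 0,"wz": 0,"grip": 120},
  {"dx": 0.3,"dy": 0.2,"dz": 0,"wx": 0,"wy": 0,"wz": 0,"grip": 160},
  {"dx": 0.3,"dy": 0.2,"dz": 0,"wx": 0,"wy": 0,"wz": 0,"grip": 160},
  {"dx": 0.3,"dy": 0.2,"dz": 0,"wx": 0,"wy": 0,"wz": 0,"grip": 160},
  {"dx": 0.3,"dy": 0.2,"dz": 0,"wx": 0,"wy": 0,"wz": 0,"grip": 160},
  {"dx": 0.3,"dy": 0.2,"dz": 0,"wx": 0,"wy": 0,"wz": 0,"grip": 160},
], force=25)

```text
time_s: 4.52
ee_pos: [0.6238, -0.1953, 0.0651]
eef_rot: [180.0, -0.1, -7.7]
contact_force: [-0.3, 0.5, 2.9]
finger_gap: 0.0525
```

Request:
arm_command([
  {"dx": 0,"dy": 0,"dz": 0.8,"wx": 0,"wy": 0,"wz": 0,"grip": 160},
  {"dx": 0,"dy": 0,"dz": 2,"wx": 0,"wy": 0,"wz": 0,"grip": 160},
  {"dx": 0,"dy": 0,"dz": 4,"wx": 0,"wy": 0,"wz": 0,"grip": 160},
  {"dx": 0,"dy": 0,"dz": 4,"wx": 0,"wy": 0,"wz": 0,"grip": 160},
  {"dx": 0,"dy": 0,"dz": 4,"wx": 0,"wy": 0,"wz": 0,"grip": 160},
], force=25)

```text
time_s: 4.93
ee_pos: [0.6245, -0.196, 0.1061]
eef_rot: [179.9, -0.2, -7.7]
contact_force: [0.1, -0.6, -3.4]
finger_gap: 0.053
```

```bash
python3 - <<'E'
from h import *
for p in((486,105),(493,310),(490,200),(134,99),(121,306)): print(p,ray("top",*p,0)*1000)
cv2.imwrite("pics/s2.png",cv2.resize(eyes.camera("scene")[60:240,180:420],None,fx=3,fy=3)); print(r.state()["contact_force"],r.state()["finger_gap"])
E
```

```text
(486, 105) [ 807.8439143 -432.4155067    0.       ]
(493, 310) [ 313.20106813 -427.59458432    0.        ]
(490, 200) [ 570.98067471 -431.38309428    0.        ]
(134, 99) [805.95975889 427.88464886   0.        ]
(121, 306) [316.87528619 426.31108267   0.        ]
[-1.03574649 -0.27334642 -2.87933277] 0.052608911317829854
```

View pics/s2.png

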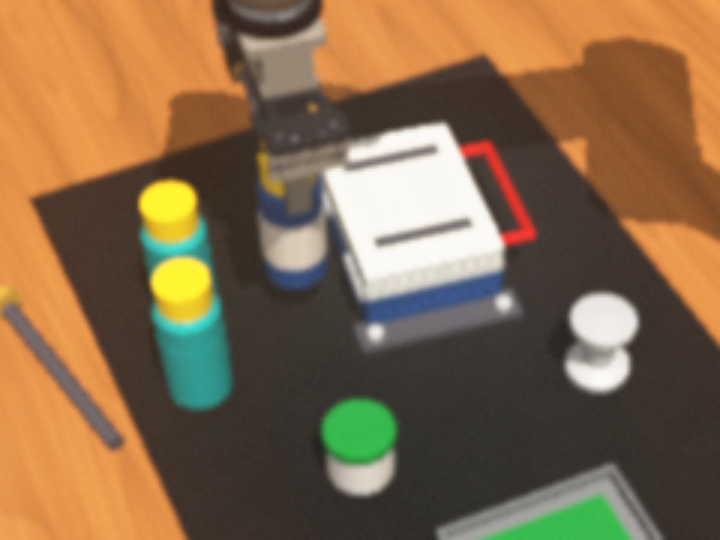

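The picture shows the blue can held upright at crop (290,230), a few cm above the bench, and nothing else has moved. Carrying it behind the mould to open mat at about (0.55,-0.384).

Request:
arm_command([
  {"dx": -0.5,"dy": -3,"dz": 0,"wx": 0,"wy": 0,"wz": 0,"grip": 160},
  {"dx": -1,"dy": -6,"dz": 0,"wx": 0,"wy": 0,"wz": 0,"grip": 160},
  {"dx": -1.5,"dy": -9,"dz": 0,"wx": 0,"wy": 0,"wz": 0,"grip": 160},
  {"dx": -2,"dy": -12,"dz": 0,"wx": 0,"wy": 0,"wz": 0,"grip": 160},
  {"dx": -2.5,"dy": -15,"dz": 0,"wx": 0,"wy": 0,"wz": 0,"grip": 160},
  {"dx": -3,"dy": -17.5,"dz": 0,"wx": 0,"wy": 0,"wz": 0,"grip": 160},
  {"dx": -4,"dy": -18.8,"dz": 0,"wx": 0,"wy": 0,"wz": 0,"grip": 160},
  {"dx": -6,"dy": -18.8,"dz": 0,"wx": 0,"wy": 0,"wz": 0,"grip": 160},
  {"dx": -7.4,"dy": -18.8,"dz": 0,"wx": 0,"wy": 0,"wz": 0,"grip": 160},
  {"dx": -7.4,"dy": -18.8,"dz": -1,"wx": 0,"wy": 0,"wz": 0,"grip": 160},
  {"dx": -7.4,"dy": -18.8,"dz": -2,"wx": 0,"wy": 0,"wz": 0,"grip": 160},
  {"dx": -7.4,"dy": -18.8,"dz": -2.5,"wx": 0,"wy": 0,"wz": 0,"grip": 160},
])

```text
time_s: 5.98
ee_pos: [0.5488, -0.3816, 0.0765]
eef_rot: [-179.9, 0.2, -7.7]
contact_force: [-0.6, 0.3, -3.2]
finger_gap: 0.0526
```

Request:
arm_command([
  {"dx": 0,"dy": 0,"dz": -0.5,"wx": 0,"wy": 0,"wz": 0,"grip": 160},
  {"dx": 0,"dy": 0,"dz": -1,"wx": 0,"wy": 0,"wz": 0,"grip": 160},
  {"dx": 0,"dy": 0,"dz": -1.2,"wx": 0,"wy": 0,"wz": 0,"grip": 160},
  {"dx": 0,"dy": 0,"dz": -1.2,"wx": 0,"wy": 0,"wz": 0,"grip": 160},
  {"dx": 0,"dy": 0,"dz": -1.2,"wx": 0,"wy": 0,"wz": 0,"grip": 160},
])

```text
time_s: 6.4
ee_pos: [0.5497, -0.3833, 0.0675]
eef_rot: [180.0, -0.0, -7.7]
contact_force: [0.3, 0.1, -3.6]
finger_gap: 0.0529
```

Request:
arm_command([
  {"dx": 0,"dy": 0,"dz": -0.1,"wx": 0,"wy": 0,"wz": 0,"grip": 160},
  {"dx": 0,"dy": 0,"dz": -0.2,"wx": 0,"wy": 0,"wz": 0,"grip": 160},
  {"dx": 0,"dy": 0,"dz": -0.2,"wx": 0,"wy": 0,"wz": 0,"grip": 160},
  {"dx": 0,"dy": 0,"dz": -0.2,"wx": 0,"wy": 0,"wz": 0,"grip": 160},
])

```text
time_s: 6.73
ee_pos: [0.5495, -0.3834, 0.0656]
eef_rot: [180.0, -0.0, -7.7]
contact_force: [0.3, 0.3, -3.0]
finger_gap: 0.0528
```

Request:
arm_command([
  {"dx": 0,"dy": 0,"dz": -0.1,"wx": 0,"wy": 0,"wz": 0,"grip": 160},
  {"dx": 0,"dy": 0,"dz": -0.1,"wx": 0,"wy": 0,"wz": 0,"grip": 160},
  {"dx": 0,"dy": 0,"dz": -0.1,"wx": 0,"wy": 0,"wz": 0,"grip": 160},
])

```text
time_s: 6.98
ee_pos: [0.5497, -0.3836, 0.0651]
eef_rot: [180.0, -0.0, -7.7]
contact_force: [-0.8, 1.1, 0.3]
finger_gap: 0.0527
```

Contact (the load is off the gripper). Release slowly, then rise.

Request:
arm_command([
  {"dx": 0,"dy": 0,"dz": 0,"wx": 0,"wy": 0,"wz": 0,"grip": 90},
  {"dx": 0,"dy": 0,"dz": 0,"wx": 0,"wy": 0,"wz": 0,"grip": 60},
  {"dx": 0,"dy": 0,"dz": 0,"wx": 0,"wy": 0,"wz": 0,"grip": 30},
  {"dx": 0,"dy": 0,"dz": 0,"wx": 0,"wy": 0,"wz": 0,"grip": 0},
  {"dx": 0,"dy": 0,"dz": 0,"wx": 0,"wy": 0,"wz": 0,"grip": 0},
  {"dx": 0,"dy": 0,"dz": 0,"wx": 0,"wy": 0,"wz": 0,"grip": 0},
  {"dx": 0,"dy": 0,"dz": 3,"wx": 0,"wy": 0,"wz": 0,"grip": 0},
  {"dx": 0,"dy": 0,"dz": 6.5,"wx": 0,"wy": 0,"wz": 0,"grip": 0},
  {"dx": 0,"dy": 0,"dz": 10,"wx": 0,"wy": 0,"wz": 0,"grip": 0},
  {"dx": 0,"dy": 0,"dz": 13,"wx": 0,"wy": 0,"wz": 0,"grip": 0},
  {"dx": 0,"dy": 0,"dz": 14,"wx": 0,"wy": 0,"wz": 0,"grip": 0},
])

```text
time_s: 7.9
ee_pos: [0.5514, -0.3853, 0.2111]
eef_rot: [179.7, -0.4, -7.7]
contact_force: [0.7, 0.8, 0.7]
finger_gap: 0.0919
```

Request:
arm_command([
  {"dx": -2,"dy": 3,"dz": 0,"wx": 0,"wy": 0,"wz": 7,"grip": 0},
  {"dx": -5,"dy": 6,"dz": 0,"wx": 0,"wy": 0,"wz": 14,"grip": 0},
  {"dx": -8,"dy": 9,"dz": 0,"wx": 0,"wy": 0,"wz": 21,"grip": 0},
  {"dx": -11,"dy": 12,"dz": 0,"wx": 0,"wy": 0,"wz": 28,"grip": 0},
  {"dx": -13.6,"dy": 15,"dz": 0,"wx": 0,"wy": 0,"wz": 35,"grip": 60},
  {"dx": -13.6,"dy": 18,"dz": 0,"wx": 0,"wy": 0,"wz": 42,"grip": 100},
  {"dx": -13.6,"dy": 19.3,"dz": 0,"wx": 0,"wy": 0,"wz": 49,"grip": 150},
  {"dx": -13.6,"dy": 19.3,"dz": 0,"wx": 0,"wy": 0,"wz": 56,"grip": 200},
  {"dx": -13.6,"dy": 19.3,"dz": 0,"wx": 0,"wy": 0,"wz": 63,"grip": 200},
  {"dx": -13.6,"dy": 19.3,"dz": 0,"wx": 0,"wy": 0,"wz": 70,"grip": 200},
  {"dx": -13.6,"dy": 19.3,"dz": 0,"wx": 0,"wy": 0,"wz": 77,"grip": 200},
  {"dx": -13.6,"dy": 19.3,"dz": 0,"wx": 0,"wy": 0,"wz": 84,"grip": 200},
])

```text
time_s: 8.9
ee_pos: [0.413, -0.1899, 0.2035]
eef_rot: [-179.9, -0.0, 76.7]
contact_force: [1.0, 0.7, 0.4]
finger_gap: 0.0403
```

Request:
arm_command([
  {"dx": 0,"dy": 0,"dz": 0,"wx": 0,"wy": 0,"wz": 6,"grip": 200},
  {"dx": 0,"dy": 0,"dz": 0,"wx": 0,"wy": 0,"wz": 6,"grip": 200},
  {"dx": 0,"dy": 0,"dz": 0,"wx": 0,"wy": 0,"wz": 6,"grip": 200},
  {"dx": 0,"dy": 0,"dz": 0,"wx": 0,"wy": 0,"wz": 6,"grip": 200},
])

```text
time_s: 9.23
ee_pos: [0.4132, -0.1902, 0.204]
eef_rot: [-180.0, -0.0, 82.2]
contact_force: [-0.3, 0.7, -0.2]
finger_gap: 0.02
```

```bash
python3 - <<'E'
from h import *
for n in("scene","top"):
  im=eyes.camera(n); cv2.imwrite(f"pics/{n}3.png",im)
  for q in("can_center","fixture","lid_bar","hinge"):  print(n,q,find(n,q))
s=r.state(); print(s["ee_pos"],s["eef_rot"],s["finger_gap"],s["time_s"])
E
```

```text
scene can_center [(0.88, [551.0, -387.0, 70.0]), (0.85, [745.0, -143.0, 72.0]), (0.8, [725.0, -231.0, 73.0])]
scene fixture [(0.61, [508.0, -206.0, -1.0]), (0.59, [550.0, -385.0, 69.0])]
scene lid_bar [(0.6, [418.0, -196.0, 52.0]), (0.44, [551.0, 195.0, -1.0])]
scene hinge [(0.9, [574.0, -213.0, 39.0])]
top can_center [(0.9, [726.0, -227.0, 67.0]), (0.89, [549.0, -380.0, 67.0]), (0.72, [743.0, -142.0, 64.0])]
top fixture [(0.63, [508.0, -203.0, 3.0])]
top lid_bar [(0.77, [414.0, -190.0, 51.0])]
top hinge [(0.71, [572.0, -213.0, 43.0])]
[ 0.41343699 -0.19032268  0.20448246] [ 1.79997167e+02 -5.39127783e-04  8.22986428e+01] 0.019860225812965863 9.7333
```

```bash
python3 - <<'E'
from h import *
for n in("top","scene"):
  im=cv2.imread(f"pics/{n}0.png").astype(int); b,g,rr=im[...,0],im[...,1],im[...,2]
  m=(rr>120)&(g<80)&(b<80); v,u=np.nonzero(m)
  P=np.array([ray(n,a,c,.052)[:2]*1000 for a,c in zip(u,v)])
  c,s=np.cos(-.1349),np.sin(-.1349); d=P-[511.56,-204.36]; L=np.c_[d@[c,s],d@[-s,c]]
  k=(abs(L[:,1])<48)&(L[:,0]<-80)&(L[:,0]>-115); 
  print(n,k.sum(),L[k,0].mean(),np.polyfit(L[k,1],L[k,0],1),np.percentile(L[k,0],[5,95]))
  k=(abs(L[:,1])<90)&(L[:,0]<-90)&(L[:,0]>-115); print(np.percentile(L[k,1],[1,99]))
E
```

```text
top 222 -98.3142864050095 [ 2.33659000e-02 -9.83068779e+01] [-103.67815495  -93.12507183]
[-62.30591762  65.06267798]Traceback (most recent call last):
  File "<stdin>", line 5, in <module>
  File "h.py", line 11, in ray
    i,M,p=pose(n)
          ~~~~^^^
  File "h.py", line 5, in pose
    i=eyes.camera_info(n)
ValueError: time passes only in moves, steps and waits
```

Request:
arm_command([
  {"dx": 0.1,"dy": 0,"dz": -4,"wx": 0,"wy": 0,"wz": 0,"grip": 200},
  {"dx": 0.1,"dy": 0,"dz": -8,"wx": 0,"wy": 0,"wz": 0,"grip": 200},
  {"dx": 0.1,"dy": 0,"dz": -12,"wx": 0,"wy": 0,"wz": 0,"grip": 200},
  {"dx": 0.1,"dy": 0,"dz": -13.8,"wx": 0,"wy": 0,"wz": 0,"grip": 200},
  {"dx": 0.1,"dy": 0,"dz": -13.8,"wx": 0,"wy": 0,"wz": 0,"grip": 200},
  {"dx": 0.1,"dy": 0,"dz": -14.4,"wx": 0,"wy": 0,"wz": 0,"grip": 200},
  {"dx": 0.1,"dy": 0,"dz": -14.9,"wx": 0,"wy": 0,"wz": 0,"grip": 200},
  {"dx": 0.1,"dy": 0,"dz": -15.2,"wx": 0,"wy": 0,"wz": 0,"grip": 200},
  {"dx": 0.1,"dy": 0,"dz": -15.2,"wx": 0,"wy": 0,"wz": 0,"grip": 200},
])

```text
time_s: 10.48
ee_pos: [0.4151, -0.1909, 0.0532]
eef_rot: [179.9, 0.1, 82.3]
contact_force: [-0.0, -0.1, -0.4]
finger_gap: 0.0199
```

No contact; continue down, then close softly.

Request:
arm_command([
  {"dx": 0,"dy": 0,"dz": -0.5,"wx": 0,"wy": 0,"wz": 0,"grip": 200},
  {"dx": 0,"dy": 0,"dz": -1,"wx": 0,"wy": 0,"wz": 0,"grip": 200},
  {"dx": 0,"dy": 0,"dz": -1.5,"wx": 0,"wy": 0,"wz": 0,"grip": 200},
  {"dx": 0,"dy": 0,"dz": -2,"wx": 0,"wy": 0,"wz": 0,"grip": 200},
  {"dx": 0,"dy": 0,"dz": -2,"wx": 0,"wy": 0,"wz": 0,"grip": 200},
  {"dx": 0,"dy": 0,"dz": -2,"wx": 0,"wy": 0,"wz": 0,"grip": 215},
  {"dx": 0,"dy": 0,"dz": -2,"wx": 0,"wy": 0,"wz": 0,"grip": 240},
  {"dx": 0,"dy": 0,"dz": -2,"wx": 0,"wy": 0,"wz": 0,"grip": 250},
  {"dx": 0,"dy": 0,"dz": -2,"wx": 0,"wy": 0,"wz": 0,"grip": 250},
  {"dx": 0,"dy": 0,"dz": -2,"wx": 0,"wy": 0,"wz": 0,"grip": 250},
], force=15)

```text
time_s: 11.32
ee_pos: [0.4146, -0.1905, 0.0327]
eef_rot: [180.0, 0.0, 82.3]
contact_force: [-0.1, 0.7, 0.4]
finger_gap: 0.0018
```

The fingers shut fully, so the bar isn't between them. I need a close look.

```bash
python3 - <<'E'
from h import *
im=eyes.camera("top"); cv2.imwrite("pics/top4.png",im); im2=eyes.camera("scene"); cv2.imwrite("pics/scene4.png",im2)
a=cv2.resize(im[170:290,340:460],(480,480),interpolation=cv2.INTER_CUBIC); b=cv2.resize(im2[60:180,280:360],(320,480),interpolation=cv2.INTER_CUBIC)
cv2.imwrite("pics/v4.png",np.hstack([a,b])); print(r.state()["finger_gap"],r.grip_point_offset)
E
```

```text
0.001872781048380037 -0.0187
```

View pics/v4.png

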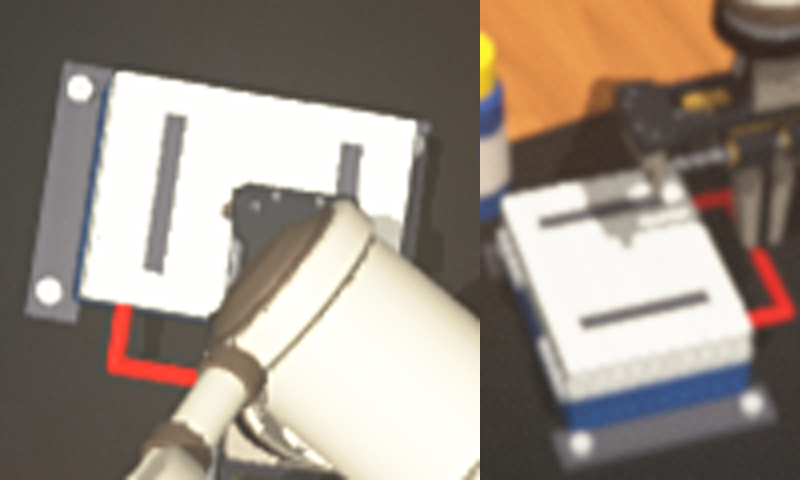

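```bash
python3 - <<'E'
from h import *
im=cv2.imread("pics/scene4.png"); x0,y0,k=325,95,12
o=cv2.resize(im[y0:y0+50,x0:x0+60],None,fx=k,fy=k,interpolation=cv2.INTER_CUBIC)
i,M,p=pose("scene")
def q(X):
    c=M.T@(np.array(X)/1000-p); c=np.array([c[0],-c[1],-c[2]])
    a=cv2.projectPoints(c[None],np.zeros(3),np.zeros(3),i["camera_matrix"],i["dist"])[0].ravel()
    return tuple(int(t) for t in (a-[x0,y0]+.5)*k)
for z,col in((33,(0,255,255)),(52,(255,255,0)),(70,(255,0,255))):
    for d in(-19,-1,1,19): cv2.circle(o,q([414.6+d*.991,-190.5-d*.1345,z]),4,col,-1)
u=np.array([.991,-.1345,0]);v=np.array([.1345,.991,0])
b=np.array([414.3,-189.8,52]); cv2.line(o,q(b-60*v),q(b+60*v),(0,255,0),1)
cv2.imwrite("pics/v5.png",o)
E
```

```text
(no output)
```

View pics/v5.png

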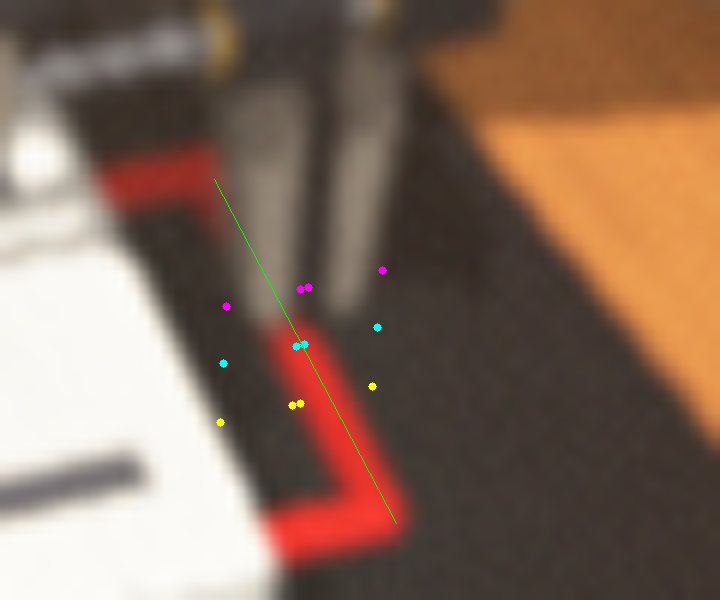

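```bash
python3 - <<'E'
from h import *
i,M,p=pose("scene")
def q(X,x0,y0,k):
    c=M.T@(np.array(X)/1000-p); c=np.array([c[0],-c[1],-c[2]])
    a=cv2.projectPoints(c[None],np.zeros(3),np.zeros(3),i["camera_matrix"],i["dist"])[0].ravel()
    return tuple(int(t) for t in (a-[x0,y0]+.5)*k)
u=np.array([.991,-.1345,0]);v=np.array([.1345,.991,0])
# can grasp picture: crop origin (180,60) x3
s=cv2.imread("pics/s2.png")[60:330,180:390]; s=cv2.resize(s,None,fx=2,fy=2)
for z,col in((106,(0,255,255)),(125,(255,255,0)),(194,(255,0,255))):
    b=np.array([624.5,-196,z])
    for d in(28,46): 
        for w in(-10,10): cv2.circle(s,q(b+v*d+u*w,240,80,6),3,col,-1)
im=cv2.imread("pics/scene4.png"); o=cv2.resize(im[85:175,310:370],None,fx=6,fy=6,interpolation=cv2.INTER_CUBIC)
for z,col in((33,(0,255,255)),(52,(255,255,0)),(121,(255,0,255))):
    b=np.array([414.6,-190.5,z])
    for d in(1,19): 
        for w in(-10,10): cv2.circle(o,q(b+u*d+v*w,310,85,6),3,col,-1)
h=540; cv2.imwrite("pics/v6.png",np.hstack([s[:h],o[:h]])); print(s.shape,o.shape)
E
```

```text
(540, 420, 3) (540, 360, 3)
```

View pics/v6.png

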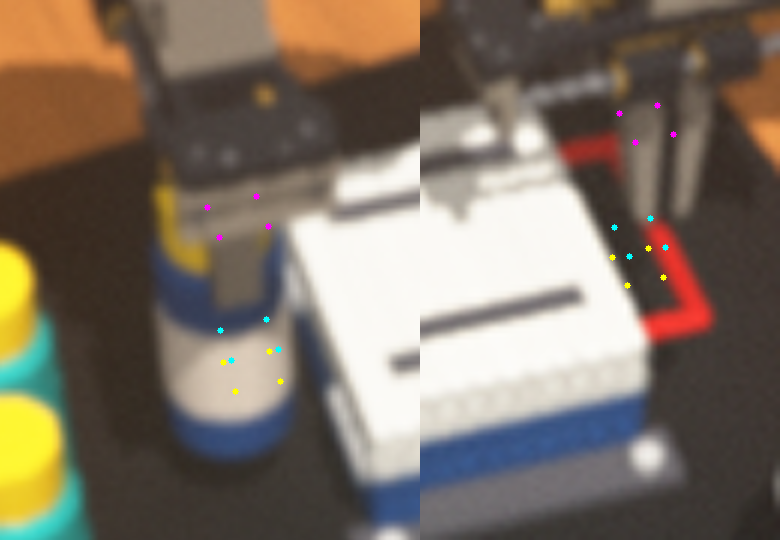

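Both pictures show the real fingertips well above where the reported TCP puts them, probably by 2–3 cm or more. The visible tips end just above the bar. There is free room below in either case, so I'll open to 20 mm, go down 2 cm and close again.

Request:
arm_command([
  {"dx": 0,"dy": 0,"dz": 0,"wx": 0,"wy": 0,"wz": 0,"grip": 200},
  {"dx": 0,"dy": 0,"dz": 0,"wx": 0,"wy": 0,"wz": 0,"grip": 200},
  {"dx": 0,"dy": 0,"dz": 0,"wx": 0,"wy": 0,"wz": 0,"grip": 200},
  {"dx": 0,"dy": 0,"dz": -0.5,"wx": 0,"wy": 0,"wz": 0,"grip": 200},
  {"dx": 0,"dy": 0,"dz": -1,"wx": 0,"wy": 0,"wz": 0,"grip": 200},
  {"dx": 0,"dy": 0,"dz": -1.5,"wx": 0,"wy": 0,"wz": 0,"grip": 200},
  {"dx": 0,"dy": 0,"dz": -2,"wx": 0,"wy": 0,"wz": 0,"grip": 200},
  {"dx": 0,"dy": 0,"dz": -2,"wx": 0,"wy": 0,"wz": 0,"grip": 200},
])

```text
time_s: 12.08
ee_pos: [0.4134, -0.1895, 0.011]
eef_rot: [-179.9, -0.1, 82.3]
contact_force: [-0.4, 0.1, -0.9]
finger_gap: 0.0198
```

Request:
arm_command([
  {"dx": 0,"dy": 0,"dz": 0,"wx": 0,"wy": 0,"wz": 0,"grip": 215},
  {"dx": 0,"dy": 0,"dz": 0,"wx": 0,"wy": 0,"wz": 0,"grip": 230},
  {"dx": 0,"dy": 0,"dz": 0,"wx": 0,"wy": 0,"wz": 0,"grip": 250},
  {"dx": 0,"dy": 0,"dz": 0,"wx": 0,"wy": 0,"wz": 0,"grip": 250},
  {"dx": 0,"dy": 0,"dz": 0,"wx": 0,"wy": 0,"wz": 0,"grip": 250},
], force=15)

```text
time_s: 12.5
ee_pos: [0.4146, -0.1903, 0.0125]
eef_rot: [180.0, 0.0, 82.3]
contact_force: [1.7, 0.4, -1.9]
finger_gap: 0.0093
```

The bar is now held (9.3 mm), so the true tips sit about 24–39 mm above the reported z. Re-grip about 1 cm deeper for a surer hold.

Request:
arm_command([
  {"dx": 0,"dy": 0,"dz": 0,"wx": 0,"wy": 0,"wz": 0,"grip": 200},
  {"dx": 0,"dy": 0,"dz": 0,"wx": 0,"wy": 0,"wz": 0,"grip": 200},
  {"dx": 0,"dy": 0,"dz": 0,"wx": 0,"wy": 0,"wz": 0,"grip": 200},
  {"dx": 0,"dy": 0,"dz": -0.5,"wx": 0,"wy": 0,"wz": 0,"grip": 200},
  {"dx": 0,"dy": 0,"dz": -0.9,"wx": 0,"wy": 0,"wz": 0,"grip": 200},
  {"dx": 0,"dy": 0,"dz": -0.9,"wx": 0,"wy": 0,"wz": 0,"grip": 215},
  {"dx": 0,"dy": 0,"dz": -0.9,"wx": 0,"wy": 0,"wz": 0,"grip": 240},
  {"dx": 0,"dy": 0,"dz": -0.9,"wx": 0,"wy": 0,"wz": 0,"grip": 250},
  {"dx": 0,"dy": 0,"dz": -0.9,"wx": 0,"wy": 0,"wz": 0,"grip": 250},
  {"dx": 0,"dy": 0,"dz": -0.9,"wx": 0,"wy": 0,"wz": 0,"grip": 250},
], force=15)

```text
time_s: 13.33
ee_pos: [0.4146, -0.1901, 0.0034]
eef_rot: [180.0, -0.0, 82.3]
contact_force: [1.2, 0.9, -2.9]
finger_gap: 0.0094
```

Request:
arm_command([
  {"dx": 0.18,"dy": -0.02,"dz": 1.59,"wx": 0,"wy": 0,"wz": 0,"grip": 250},
  {"dx": 0.52,"dy": -0.07,"dz": 3.16,"wx": 0,"wy": 0,"wz": 0,"grip": 250},
  {"dx": 1.0,"dy": -0.14,"dz": 4.68,"wx": 0,"wy": 0,"wz": 0,"grip": 250},
  {"dx": 1.64,"dy": -0.22,"dz": 6.15,"wx": 0,"wy": 0,"wz": 0,"grip": 250},
  {"dx": 1.64,"dy": -0.22,"dz": 6.15,"wx": 0,"wy": 0,"wz": 0,"grip": 250},
])

```text
time_s: 13.75
ee_pos: [0.4323, -0.193, 0.0675]
eef_rot: [179.9, 0.0, 82.3]
contact_force: [-0.3, 2.0, -1.3]
finger_gap: 0.0091
```

Request:
arm_command([
  {"dx": 0.78,"dy": -0.11,"dz": 1.4,"wx": 0,"wy": 0,"wz": 0,"grip": 250},
  {"dx": 1.69,"dy": -0.23,"dz": 2.71,"wx": 0,"wy": 0,"wz": 0,"grip": 250},
  {"dx": 2.73,"dy": -0.37,"dz": 3.92,"wx": 0,"wy": 0,"wz": 0,"grip": 250},
  {"dx": 3.88,"dy": -0.53,"dz": 5.02,"wx": 0,"wy": 0,"wz": 0,"grip": 250},
  {"dx": 5.14,"dy": -0.7,"dz": 6.0,"wx": 0,"wy": 0,"wz": 0,"grip": 250},
  {"dx": 6.49,"dy": -0.88,"dz": 6.85,"wx": 0,"wy": 0,"wz": 0,"grip": 250},
  {"dx": 7.9,"dy": -1.08,"dz": 7.56,"wx": 0,"wy": 0,"wz": 0,"grip": 250},
  {"dx": 9.39,"dy": -1.28,"dz": 8.12,"wx": 0,"wy": 0,"wz": 0,"grip": 250},
  {"dx": 9.39,"dy": -1.28,"dz": 8.12,"wx": 0,"wy": 0,"wz": 0,"grip": 250},
])

```text
time_s: 14.5
ee_pos: [0.5264, -0.2072, 0.1471]
eef_rot: [179.9, 0.2, 82.3]
contact_force: [-2.5, -3.1, 5.7]
finger_gap: 0.0093
```

Request:
arm_command([
  {"dx": 1.54,"dy": -0.21,"dz": 0.42,"wx": 0,"wy": 0,"wz": 0,"grip": 250},
  {"dx": 3.11,"dy": -0.42,"dz": 0.67,"wx": 0,"wy": 0,"wz": 0,"grip": 250},
  {"dx": 4.7,"dy": -0.63,"dz": 0.76,"wx": 0,"wy": 0,"wz": 0,"grip": 250},
  {"dx": 6.28,"dy": -0.85,"dz": 0.69,"wx": 0,"wy": 0,"wz": 0,"grip": 250},
  {"dx": 7.85,"dy": -1.06,"dz": 0.47,"wx": 0,"wy": 0,"wz": 0,"grip": 250},
  {"dx": 9.39,"dy": -1.27,"dz": 0.08,"wx": 0,"wy": 0,"wz": 0,"grip": 250},
  {"dx": 10.89,"dy": -1.48,"dz": -0.45,"wx": 0,"wy": 0,"wz": 0,"grip": 250},
  {"dx": 10.89,"dy": -1.48,"dz": -0.45,"wx": 0,"wy": 0,"wz": 0,"grip": 250},
])

```text
time_s: 15.17
ee_pos: [0.6347, -0.222, 0.1401]
eef_rot: [179.9, 0.1, 82.3]
contact_force: [0.6, -4.7, 1.3]
finger_gap: 0.0092
```

Request:
arm_command([
  {"dx": 0,"dy": 0,"dz": 0,"wx": 0,"wy": 0,"wz": 0,"grip": 220},
  {"dx": 0,"dy": 0,"dz": 0,"wx": 0,"wy": 0,"wz": 0,"grip": 190},
  {"dx": 0,"dy": 0,"dz": 0,"wx": 0,"wy": 0,"wz": 0,"grip": 185},
  {"dx": 0.3,"dy": 0,"dz": 0,"wx": 0,"wy": 0,"wz": 0,"grip": 185},
  {"dx": 0.5,"dy": 0,"dz": 1,"wx": 0,"wy": 0,"wz": 0,"grip": 185},
  {"dx": 0.5,"dy": 0,"dz": 3,"wx": 0,"wy": 0,"wz": 0,"grip": 185},
  {"dx": 0.5,"dy": 0,"dz": 5,"wx": 0,"wy": 0,"wz": 0,"grip": 185},
  {"dx": 0.5,"dy": 0,"dz": 7.5,"wx": 0,"wy": 0,"wz": 0,"grip": 185},
  {"dx": -2,"dy": 0,"dz": 10,"wx": 0,"wy": 0,"wz": 0,"grip": 185},
  {"dx": -6,"dy": 1,"dz": 10,"wx": 0,"wy": 0,"wz": 0,"grip": 185},
  {"dx": -10,"dy": 2,"dz": 10,"wx": 0,"wy": 0,"wz": 0,"grip": 100},
  {"dx": -14,"dy": 3,"dz": 10,"wx": 0,"wy": 0,"wz": 0,"grip": 100},
])

```text
time_s: 16.17
ee_pos: [0.4922, -0.1897, 0.2428]
eef_rot: [179.9, 0.0, 82.3]
contact_force: [-0.4, -0.8, 1.3]
finger_gap: 0.0366
```

Request:
arm_command([
  {"dx": -4,"dy": 3,"dz": 0,"wx": 0,"wy": 0,"wz": 0,"grip": 100},
  {"dx": -7,"dy": 6,"dz": 0,"wx": 0,"wy": 0,"wz": 0,"grip": 100},
  {"dx": -10,"dy": 9,"dz": 0,"wx": 0,"wy": 0,"wz": 0,"grip": 100},
  {"dx": -12,"dy": 12,"dz": 0,"wx": 0,"wy": 0,"wz": 0,"grip": 100},
  {"dx": -13,"dy": 15,"dz": 0,"wx": 0,"wy": 0,"wz": 0,"grip": 100},
  {"dx": -14,"dy": 19,"dz": 0,"wx": 0,"wy": 0,"wz": 0,"grip": 100},
  {"dx": -14,"dy": 22,"dz": 0,"wx": 0,"wy": 0,"wz": 0,"grip": 100},
])

```text
time_s: 16.75
ee_pos: [0.352, 0.0319, 0.2428]
eef_rot: [179.9, -0.0, 82.3]
contact_force: [-0.0, -0.5, 0.1]
finger_gap: 0.0559
```

```bash
python3 - <<'E'
from h import *
im=eyes.camera("top"); cv2.imwrite("pics/top7.png",im); a=find("top","part_center"); L=find("top","lid_bar"); ln=find("top","liner"); dn=find("top","done_center"); tr=find("top","tray"); cn=find("top","can_center")
im2=eyes.camera("scene"); cv2.imwrite("pics/scene7.png",im2)
print(a,L,ln,dn,tr,cn); print([ (q,find("scene",q)) for q in("part_center","lid_bar","liner","tray","done_center","can_center")])
print(r.state()["time_s"])
b=cv2.resize(im[160:290,160:470],(775,325),interpolation=cv2.INTER_CUBIC); c=cv2.resize(im2[60:210,260:430],(308,272))
o=np.zeros((600,775,3),np.uint8); o[:325]=b; o[325:597,:308]=c
o[325:600,320:700]=cv2.resize(im2[210:310,310:448],(380,275)); cv2.imwrite("pics/v7.png",o)
E
```

```text
[(0.61, [513.0, -204.0, 33.0])] [(0.62, [646.0, -227.0, 183.0])] [(0.79, [557.0, 151.0, 7.0])] [(0.72, [556.0, 240.0, 16.0])] [(0.96, [553.0, 188.0, 1.0])] [(0.93, [723.0, -227.0, 66.0]), (0.77, [548.0, -384.0, 67.0]), (0.75, [744.0, -143.0, 64.0]), (0.28, [556.0, 152.0, 5.0])]
[('part_center', [(0.8, [513.0, -215.0, 34.0]), (0.54, [647.0, -231.0, 182.0])]), ('lid_bar', [(0.6, [650.0, -230.0, 183.0]), (0.39, [553.0, 194.0, 1.0])]), ('liner', [(0.64, [558.0, 146.0, 8.0])]), ('tray', [(0.95, [552.0, 195.0, 0.0])]), ('done_center', [(0.59, [556.0, 238.0, 22.0]), (0.36, [575.0, -213.0, 37.0])]), ('can_center', [(0.92, [743.0, -144.0, 68.0]), (0.73, [551.0, -384.0, 69.0]), (0.61, [726.0, -232.0, 70.0])])]
17.45
```

View pics/v7.png

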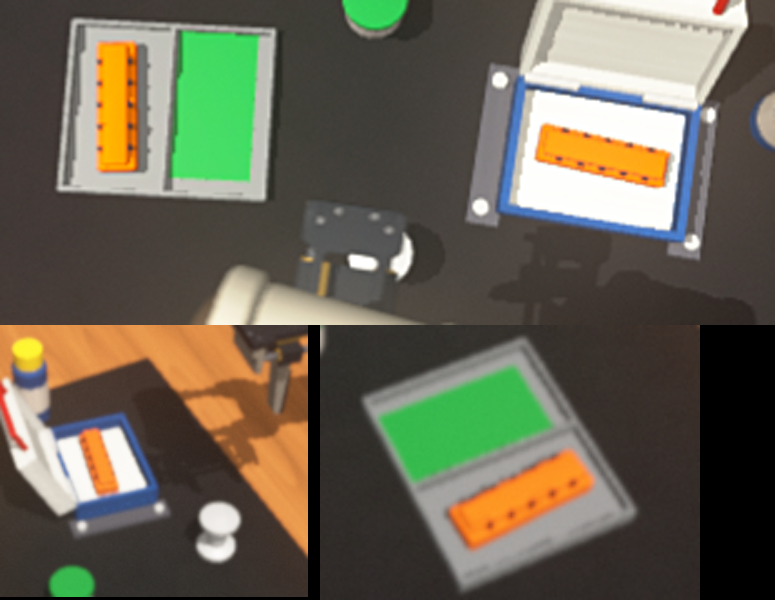

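The picture shows the lid fully open (bar z about 183, matching 2.0 rad) and the can upright. The part is in the cavity at crop (603,155), and the green bay is empty at (215,105). Measuring the part and liner precisely from colours.

```bash
cat > seg.py <<'E'
from h import *
def inv(n,pts,z):
    i,M,p=pose(n); a=cv2.undistortPoints(np.array(pts,float).reshape(-1,1,2),i["camera_matrix"],i["dist"])[:,0]
    d=np.c_[a[:,0],-a[:,1],-np.ones(len(a))]@M.T; return (p+d*((z-p[2])/d[:,2])[:,None])[:,:2]*1000
def seg(n,im,kind,box,z):
    H=cv2.cvtColor(im,cv2.COLOR_BGR2HSV); lo,hi=((5,150,120),(20,255,255)) if kind=="o" else ((45,120,80),(75,255,255))
    m=cv2.inRange(H,lo,hi); k=np.zeros_like(m); x0,y0,x1,y1=box; k[y0:y1,x0:x1]=m[y0:y1,x0:x1]
    v,u=np.nonzero(k); P=inv(n,np.c_[u,v],z); rc=cv2.minAreaRect(P.astype(np.float32))
    c=P.mean(0); w,V=np.linalg.eigh(np.cov((P-c).T)); a=V[:,1]; 
    print(n,kind,"n",len(P),"mean",c.round(1),"rect",np.round(rc[0],1),np.round(rc[1],1),"axis deg",round(np.degrees(np.arctan2(a[1],a[0]))%180,1)); return P
E
python3 - <<'E'
from seg import *
t=cv2.imread("pics/top7.png"); s=cv2.imread("pics/scene7.png")
seg("top",t,"o",(360,190,450,260),.044); seg("scene",s,"o",(280,90,350,160),.042)
seg("top",t,"o",(180,160,228,245),.028); seg("scene",s,"o",(350,240,420,310),.026)
seg("top",t,"g",(215,160,280,245),.004); seg("scene",s,"g",(320,210,410,290),.004)
# mould white floor
for q in((-55,-77),(55,77)): pass
print(inv("top",[[360+0,192]],.042))
E
```

```text
top o n 757 mean [ 511.5 -205.4] rect [ 511.7 -205.4] [118.7  34.2] axis deg 77.9
scene o n 457 mean [ 517.1 -221.3] rect [ 510.5 -271.3] [268.8  41.8] axis deg 81.9
top o n 528 mean [552.5 234.4] rect [553.1 237.2] [118.3  34.4] axis deg 2.5
scene o n 848 mean [560.8 241.7] rect [559.8 241.2] [121.2  40. ] axis deg 3.0
top g n 1830 mean [558.4 151. ] rect [559.  151.1] [ 73.2 137.9] axis deg 178.0
scene g n 1363 mean [559.  146.7] rect [557.9 146.2] [ 68.5 133.2] axis deg 177.8
[[ 579.60675822 -113.49398339]]
```

Request:
arm_command([
  {"dx": 2,"dy": -3,"dz": 0,"wx": 0,"wy": 0,"wz": -1,"grip": 102},
  {"dx": 4,"dy": -6,"dz": 0,"wx": 0,"wy": 0,"wz": -2,"grip": 102},
  {"dx": 6,"dy": -9,"dz": 0,"wx": 0,"wy": 0,"wz": -3,"grip": 102},
  {"dx": 8,"dy": -12,"dz": 0,"wx": 0,"wy": 0,"wz": -4.4,"grip": 102},
  {"dx": 10,"dy": -15,"dz": 0,"wx": 0,"wy": 0,"wz": -4.4,"grip": 102},
  {"dx": 12,"dy": -18,"dz": 0,"wx": 0,"wy": 0,"wz": -4.4,"grip": 102},
  {"dx": 14,"dy": -21,"dz": 0,"wx": 0,"wy": 0,"wz": -4.4,"grip": 102},
  {"dx": 16,"dy": -23.7,"dz": 0,"wx": 0,"wy": 0,"wz": -4.4,"grip": 102},
  {"dx": 16,"dy": -23.7,"dz": 0,"wx": 0,"wy": 0,"wz": -4.4,"grip": 102},
  {"dx": 16,"dy": -23.7,"dz": -3,"wx": 0,"wy": 0,"wz": -4.4,"grip": 102},
  {"dx": 16,"dy": -23.7,"dz": -6,"wx": 0,"wy": 0,"wz": -4.4,"grip": 102},
  {"dx": 16,"dy": -23.7,"dz": -9,"wx": 0,"wy": 0,"wz": -4.4,"grip": 102},
])

```text
time_s: 18.45
ee_pos: [0.5137, -0.2073, 0.1509]
eef_rot: [179.9, 0.0, 77.9]
contact_force: [-0.1, -0.8, -0.3]
finger_gap: 0.0552
```

Request:
arm_command([
  {"dx": 0,"dy": 0,"dz": -3,"wx": 0,"wy": 0,"wz": 0,"grip": 102},
  {"dx": 0,"dy": 0,"dz": -6,"wx": 0,"wy": 0,"wz": 0,"grip": 102},
  {"dx": 0,"dy": 0,"dz": -9,"wx": 0,"wy": 0,"wz": 0,"grip": 102},
  {"dx": 0,"dy": 0,"dz": -11,"wx": 0,"wy": 0,"wz": 0,"grip": 102},
  {"dx": 0,"dy": 0,"dz": -11,"wx": 0,"wy": 0,"wz": 0,"grip": 102},
  {"dx": 0,"dy": 0,"dz": -11,"wx": 0,"wy": 0,"wz": 0,"grip": 102},
])

```text
time_s: 18.95
ee_pos: [0.5127, -0.2064, 0.0411]
eef_rot: [-179.9, -0.1, 77.9]
contact_force: [0.2, -0.4, 1.5]
finger_gap: 0.0549
```

```bash
python3 - <<'E'
from seg import *
im=eyes.camera("scene"); cv2.imwrite("pics/scene8.png",im)
print(r.state()["ee_pos"],r.state()["contact_force"])
s=cv2.resize(im[70:170,250:380],None,fx=6,fy=6,interpolation=cv2.INTER_CUBIC); cv2.imwrite("pics/v8.png",s)
E
```

```text
[ 0.51408104 -0.20731958  0.04272691] [-0.52302593 -0.14901693 -0.06006073]
```

View pics/v8.png

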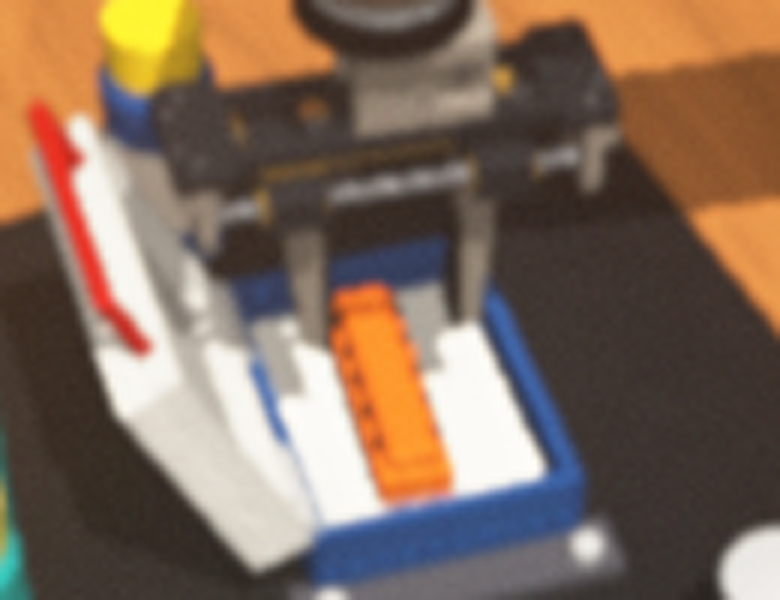

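The fingers straddle the part with tips still above it (crop (315,340) and (470,315)), and the gripper body is clear of the lid. Lower further, in small steps with force checks.

Request:
arm_command([
  {"dx": -0.2,"dy": 0.15,"dz": -1,"wx": 0,"wy": 0,"wz": 0,"grip": 102},
  {"dx": -0.2,"dy": 0.15,"dz": -2,"wx": 0,"wy": 0,"wz": 0,"grip": 102},
  {"dx": -0.2,"dy": 0.15,"dz": -3,"wx": 0,"wy": 0,"wz": 0,"grip": 102},
  {"dx": -0.2,"dy": 0.15,"dz": -3.9,"wx": 0,"wy": 0,"wz": 0,"grip": 102},
  {"dx": -0.2,"dy": 0.15,"dz": -4.2,"wx": 0,"wy": 0,"wz": 0,"grip": 102},
  {"dx": -0.2,"dy": 0.15,"dz": -4.2,"wx": 0,"wy": 0,"wz": 0,"grip": 102},
  {"dx": -0.2,"dy": 0.15,"dz": -4.2,"wx": 0,"wy": 0,"wz": 0,"grip": 102},
])

```text
time_s: 19.58
ee_pos: [0.5115, -0.2056, -0.0006]
eef_rot: [-180.0, -0.0, 77.9]
contact_force: [-0.2, 0.3, -0.2]
finger_gap: 0.0553
```

Request:
arm_command([
  {"dx": 0,"dy": 0,"dz": -0.2,"wx": 0,"wy": 0,"wz": 0,"grip": 102},
  {"dx": 0,"dy": 0,"dz": -0.4,"wx": 0,"wy": 0,"wz": 0,"grip": 102},
  {"dx": 0,"dy": 0,"dz": -0.4,"wx": 0,"wy": 0,"wz": 0,"grip": 102},
  {"dx": 0,"dy": 0,"dz": -0.4,"wx": 0,"wy": 0,"wz": 0,"grip": 102},
])

```text
time_s: 19.92
ee_pos: [0.5117, -0.2056, -0.0043]
eef_rot: [180.0, 0.0, 77.9]
contact_force: [-1.0, 0.0, -0.9]
finger_gap: 0.0556
```

Request:
arm_command([
  {"dx": 0,"dy": 0,"dz": -0.1,"wx": 0,"wy": 0,"wz": 0,"grip": 102},
  {"dx": 0,"dy": 0,"dz": -0.2,"wx": 0,"wy": 0,"wz": 0,"grip": 102},
  {"dx": 0,"dy": 0,"dz": -0.3,"wx": 0,"wy": 0,"wz": 0,"grip": 102},
  {"dx": 0,"dy": 0,"dz": -0.3,"wx": 0,"wy": 0,"wz": 0,"grip": 102},
])

```text
time_s: 20.25
ee_pos: [0.5115, -0.2056, -0.0076]
eef_rot: [-180.0, -0.0, 77.9]
contact_force: [0.1, -0.1, -0.2]
finger_gap: 0.0551
```

Request:
arm_command([
  {"dx": 0,"dy": 0,"dz": -0.1,"wx": 0,"wy": 0,"wz": 0,"grip": 102},
  {"dx": 0,"dy": 0,"dz": -0.2,"wx": 0,"wy": 0,"wz": 0,"grip": 102},
  {"dx": 0,"dy": 0,"dz": -0.2,"wx": 0,"wy": 0,"wz": 0,"grip": 102},
  {"dx": 0,"dy": 0,"dz": -0.2,"wx": 0,"wy": 0,"wz": 0,"grip": 102},
])

```text
time_s: 20.58
ee_pos: [0.5115, -0.2056, -0.0094]
eef_rot: [-180.0, -0.0, 77.9]
contact_force: [-0.6, 0.1, -0.7]
finger_gap: 0.0554
```

Request:
arm_command([
  {"dx": 0,"dy": 0,"dz": -0.1,"wx": 0,"wy": 0,"wz": 0,"grip": 102},
  {"dx": 0,"dy": 0,"dz": -0.2,"wx": 0,"wy": 0,"wz": 0,"grip": 102},
  {"dx": 0,"dy": 0,"dz": -0.2,"wx": 0,"wy": 0,"wz": 0,"grip": 102},
  {"dx": 0,"dy": 0,"dz": -0.2,"wx": 0,"wy": 0,"wz": 0,"grip": 102},
])

```text
time_s: 20.92
ee_pos: [0.5115, -0.2056, -0.0114]
eef_rot: [-180.0, -0.0, 77.9]
contact_force: [1.3, -0.1, 0.3]
finger_gap: 0.0555
```

Request:
arm_command([
  {"dx": 0,"dy": 0,"dz": -0.1,"wx": 0,"wy": 0,"wz": 0,"grip": 102},
  {"dx": 0,"dy": 0,"dz": -0.2,"wx": 0,"wy": 0,"wz": 0,"grip": 102},
  {"dx": 0,"dy": 0,"dz": -0.2,"wx": 0,"wy": 0,"wz": 0,"grip": 102},
  {"dx": 0,"dy": 0,"dz": -0.2,"wx": 0,"wy": 0,"wz": 0,"grip": 102},
])

```text
time_s: 21.25
ee_pos: [0.5117, -0.2057, -0.0133]
eef_rot: [180.0, 0.0, 77.9]
contact_force: [0.3, -1.1, 0.7]
finger_gap: 0.0551
```

Request:
arm_command([
  {"dx": 0,"dy": 0,"dz": -0.1,"wx": 0,"wy": 0,"wz": 0,"grip": 102},
  {"dx": 0,"dy": 0,"dz": -0.2,"wx": 0,"wy": 0,"wz": 0,"grip": 102},
  {"dx": 0,"dy": 0,"dz": -0.2,"wx": 0,"wy": 0,"wz": 0,"grip": 102},
  {"dx": 0,"dy": 0,"dz": -0.2,"wx": 0,"wy": 0,"wz": 0,"grip": 102},
])

```text
time_s: 21.58
ee_pos: [0.5117, -0.2058, -0.0134]
eef_rot: [-180.0, 0.0, 77.9]
contact_force: [-6.0, 3.4, 16.4]
finger_gap: 0.0553
```

Request:
arm_command([
  {"dx": 0,"dy": 0,"dz": 0,"wx": 0,"wy": 0,"wz": 0,"grip": 125},
  {"dx": 0,"dy": 0,"dz": 0,"wx": 0,"wy": 0,"wz": 0,"grip": 145},
  {"dx": 0,"dy": 0,"dz": 0,"wx": 0,"wy": 0,"wz": 0,"grip": 165},
  {"dx": 0,"dy": 0,"dz": 0,"wx": 0,"wy": 0,"wz": 0,"grip": 190},
  {"dx": 0,"dy": 0,"dz": 0,"wx": 0,"wy": 0,"wz": 0,"grip": 190},
  {"dx": 0,"dy": 0,"dz": 0,"wx": 0,"wy": 0,"wz": 0,"grip": 190},
  {"dx": 0,"dy": 0,"dz": 0,"wx": 0,"wy": 0,"wz": 0,"grip": 190},
], force=25)

```text
time_s: 22.17
ee_pos: [0.5124, -0.2064, -0.0133]
eef_rot: [179.9, 0.1, 77.9]
contact_force: [-2.9, 0.9, 11.9]
finger_gap: 0.0356
```

Floor contact was at reported z −13.4 mm, so the tip offset is about 33 mm. The part is gripped at 35.6 mm; lifting straight up.

Request:
arm_command([
  {"dx": 0,"dy": 0,"dz": 0.4,"wx": 0,"wy": 0,"wz": 0,"grip": 190},
  {"dx": 0,"dy": 0,"dz": 1.2,"wx": 0,"wy": 0,"wz": 0,"grip": 190},
  {"dx": 0,"dy": 0,"dz": 2.5,"wx": 0,"wy": 0,"wz": 0,"grip": 190},
  {"dx": 0,"dy": 0,"dz": 4.5,"wx": 0,"wy": 0,"wz": 0,"grip": 190},
  {"dx": 0,"dy": 0,"dz": 7,"wx": 0,"wy": 0,"wz": 0,"grip": 190},
  {"dx": 0,"dy": 0,"dz": 9.5,"wx": 0,"wy": 0,"wz": 0,"grip": 190},
  {"dx": 0,"dy": 0,"dz": 12,"wx": 0,"wy": 0,"wz": 0,"grip": 190},
  {"dx": 0,"dy": 0,"dz": 14,"wx": 0,"wy": 0,"wz": 0,"grip": 190},
  {"dx": 0,"dy": 0,"dz": 15,"wx": 0,"wy": 0,"wz": 0,"grip": 190},
  {"dx": 0,"dy": 0,"dz": 15,"wx": 0,"wy": 0,"wz": 0,"grip": 190},
])

```text
time_s: 23.0
ee_pos: [0.5131, -0.2066, 0.1374]
eef_rot: [179.7, 0.1, 77.9]
contact_force: [0.6, -0.2, -0.7]
finger_gap: 0.0358
```

Request:
arm_command([
  {"dx": 0.4,"dy": 3,"dz": 0,"wx": 0,"wy": 0,"wz": -6.7,"grip": 190},
  {"dx": 0.8,"dy": 6,"dz": 0,"wx": 0,"wy": 0,"wz": -13.4,"grip": 190},
  {"dx": 1.2,"dy": 9,"dz": 0,"wx": 0,"wy": 0,"wz": -20.1,"grip": 190},
  {"dx": 1.6,"dy": 12,"dz": 0,"wx": 0,"wy": 0,"wz": -26.8,"grip": 190},
  {"dx": 2,"dy": 15,"dz": 0,"wx": 0,"wy": 0,"wz": -33.5,"grip": 190},
  {"dx": 2.4,"dy": 18,"dz": 0,"wx": 0,"wy": 0,"wz": -40.2,"grip": 190},
  {"dx": 2.8,"dy": 21,"dz": 0,"wx": 0,"wy": 0,"wz": -46.9,"grip": 190},
  {"dx": 3.2,"dy": 24,"dz": 0,"wx": 0,"wy": 0,"wz": -53.6,"grip": 190},
  {"dx": 3.6,"dy": 27,"dz": 0,"wx": 0,"wy": 0,"wz": -60.3,"grip": 190},
  {"dx": 4,"dy": 30,"dz": 0,"wx": 0,"wy": 0,"wz": -67,"grip": 190},
  {"dx": 4.45,"dy": 33,"dz": 0,"wx": 0,"wy": 0,"wz": -73.7,"grip": 190},
  {"dx": 4.45,"dy": 35.6,"dz": 0,"wx": 0,"wy": 0,"wz": -79.9,"grip": 190},
])

```text
time_s: 24.0
ee_pos: [0.5551, 0.1522, 0.1325]
eef_rot: [180.0, 0.2, -2.3]
contact_force: [0.8, -0.3, -0.7]
finger_gap: 0.0356
```

Request:
arm_command([
  {"dx": 0,"dy": 0,"dz": -2,"wx": 0,"wy": 0,"wz": 0,"grip": 190},
  {"dx": 0,"dy": 0,"dz": -4,"wx": 0,"wy": 0,"wz": 0,"grip": 190},
  {"dx": 0,"dy": 0,"dz": -6,"wx": 0,"wy": 0,"wz": 0,"grip": 190},
  {"dx": 0,"dy": 0,"dz": -8,"wx": 0,"wy": 0,"wz": 0,"grip": 190},
  {"dx": 0,"dy": 0,"dz": -9,"wx": 0,"wy": 0,"wz": 0,"grip": 190},
  {"dx": 0,"dy": 0,"dz": -9,"wx": 0,"wy": 0,"wz": 0,"grip": 190},
  {"dx": 0,"dy": 0,"dz": -9,"wx": 0,"wy": 0,"wz": 0,"grip": 190},
])

```text
time_s: 24.58
ee_pos: [0.5552, 0.1503, 0.0437]
eef_rot: [180.0, 0.1, -2.0]
contact_force: [-0.1, 0.1, -0.6]
finger_gap: 0.0361
```

```bash
python3 - <<'E'
from seg import *
im=eyes.camera("scene"); cv2.imwrite("pics/scene9.png",im); t=eyes.camera("top"); cv2.imwrite("pics/top9.png",t)
s=r.state(); print(s["ee_pos"],s["eef_rot"],s["contact_force"],s["finger_gap"],s["time_s"],find("top","part_center"))
o=np.zeros((540,780,3),np.uint8); o[:480,:480]=cv2.resize(im[190:310,310:430],(480,480)); o[:400,480:]=cv2.resize(t[140:260,180:270],(300,400)); cv2.imwrite("pics/v9.png",o)
E
```

```text
[0.55706198 0.15036759 0.04575652] [-1.79989933e+02 -1.08719481e-01 -1.99766950e+00] [-0.58862085 -0.46599838 -0.9751549 ] 0.03553958730753105 24.6833 [(0.67, [556.0, 153.0, 86.0])]
```

View pics/v9.png

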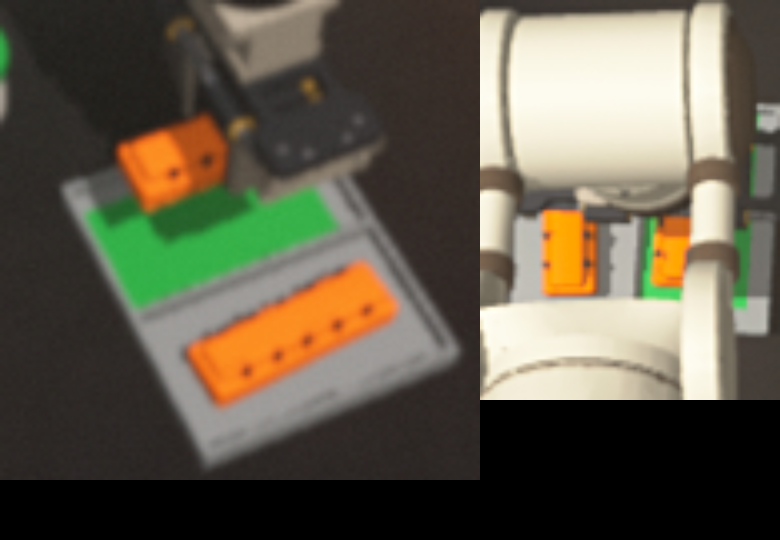

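The part is level over the green bay, lengthwise. Lower to just above the liner, then small steps.

Request:
arm_command([
  {"dx": 0,"dy": 0,"dz": -1.5,"wx": 0,"wy": 0,"wz": 0,"grip": 190},
  {"dx": 0,"dy": 0,"dz": -3,"wx": 0,"wy": 0,"wz": 0,"grip": 190},
  {"dx": 0,"dy": 0,"dz": -4.5,"wx": 0,"wy": 0,"wz": 0,"grip": 190},
  {"dx": 0,"dy": 0,"dz": -5.8,"wx": 0,"wy": 0,"wz": 0,"grip": 190},
  {"dx": 0,"dy": 0,"dz": -6.6,"wx": 0,"wy": 0,"wz": 0,"grip": 190},
  {"dx": 0,"dy": 0,"dz": -6.9,"wx": 0,"wy": 0,"wz": 0,"grip": 190},
  {"dx": 0,"dy": 0,"dz": -6.9,"wx": 0,"wy": 0,"wz": 0,"grip": 190},
  {"dx": 0,"dy": 0,"dz": -6.9,"wx": 0,"wy": 0,"wz": 0,"grip": 190},
])

```text
time_s: 25.4
ee_pos: [0.5568, 0.1504, -0.0236]
eef_rot: [-180.0, -0.1, -2.0]
contact_force: [0.1, -0.2, -1.4]
finger_gap: 0.0359
```

Request:
arm_command([
  {"dx": 0,"dy": 0,"dz": -0.1,"wx": 0,"wy": 0,"wz": 0,"grip": 190},
  {"dx": 0,"dy": 0,"dz": -0.2,"wx": 0,"wy": 0,"wz": 0,"grip": 190},
  {"dx": 0,"dy": 0,"dz": -0.2,"wx": 0,"wy": 0,"wz": 0,"grip": 190},
  {"dx": 0,"dy": 0,"dz": -0.2,"wx": 0,"wy": 0,"wz": 0,"grip": 190},
])

```text
time_s: 25.73
ee_pos: [0.5563, 0.1504, -0.026]
eef_rot: [-180.0, -0.0, -2.0]
contact_force: [0.3, 0.2, -1.3]
finger_gap: 0.0357
```

Request:
arm_command([
  {"dx": 0,"dy": 0,"dz": -0.1,"wx": 0,"wy": 0,"wz": 0,"grip": 190},
  {"dx": 0,"dy": 0,"dz": -0.2,"wx": 0,"wy": 0,"wz": 0,"grip": 190},
  {"dx": 0,"dy": 0,"dz": -0.2,"wx": 0,"wy": 0,"wz": 0,"grip": 190},
  {"dx": 0,"dy": 0,"dz": -0.2,"wx": 0,"wy": 0,"wz": 0,"grip": 190},
])

```text
time_s: 26.07
ee_pos: [0.556, 0.1503, -0.0285]
eef_rot: [180.0, 0.0, -2.0]
contact_force: [0.2, 0.5, -1.0]
finger_gap: 0.0357
```

Request:
arm_command([
  {"dx": 0,"dy": 0,"dz": -0.1,"wx": 0,"wy": 0,"wz": 0,"grip": 190},
  {"dx": 0,"dy": 0,"dz": -0.1,"wx": 0,"wy": 0,"wz": 0,"grip": 190},
  {"dx": 0,"dy": 0,"dz": -0.1,"wx": 0,"wy": 0,"wz": 0,"grip": 190},
])

```text
time_s: 26.32
ee_pos: [0.5562, 0.1504, -0.0293]
eef_rot: [-180.0, -0.0, -2.0]
contact_force: [0.3, -0.3, -0.1]
finger_gap: 0.0358
```

Request:
arm_command([
  {"dx": 0,"dy": 0,"dz": -0.1,"wx": 0,"wy": 0,"wz": 0,"grip": 190},
  {"dx": 0,"dy": 0,"dz": -0.1,"wx": 0,"wy": 0,"wz": 0,"grip": 190},
  {"dx": 0,"dy": 0,"dz": -0.1,"wx": 0,"wy": 0,"wz": 0,"grip": 190},
])

```text
time_s: 26.57
ee_pos: [0.5563, 0.1504, -0.0293]
eef_rot: [180.0, 0.0, -2.0]
contact_force: [-3.3, -0.3, 7.2]
finger_gap: 0.036
```

Firm contact with the tray floor. Open just enough to fit inside the bay, then rise straight.

Request:
arm_command([
  {"dx": 0,"dy": 0,"dz": 0.1,"wx": 0,"wy": 0,"wz": 0,"grip": 190},
  {"dx": 0,"dy": 0,"dz": 0.1,"wx": 0,"wy": 0,"wz": 0,"grip": 150},
  {"dx": 0,"dy": 0,"dz": 0.1,"wx": 0,"wy": 0,"wz": 0,"grip": 135},
  {"dx": 0,"dy": 0,"dz": 0.1,"wx": 0,"wy": 0,"wz": 0,"grip": 132},
  {"dx": 0,"dy": 0,"dz": 0.1,"wx": 0,"wy": 0,"wz": 0,"grip": 132},
  {"dx": 0,"dy": 0,"dz": 0.1,"wx": 0,"wy": 0,"wz": 0,"grip": 132},
  {"dx": 0,"dy": 0,"dz": 0.6,"wx": 0,"wy": 0,"wz": 0,"grip": 132},
  {"dx": 0,"dy": 0,"dz": 2,"wx": 0,"wy": 0,"wz": 0,"grip": 132},
  {"dx": 0,"dy": 0,"dz": 5,"wx": 0,"wy": 0,"wz": 0,"grip": 132},
  {"dx": 0,"dy": 0,"dz": 9,"wx": 0,"wy": 0,"wz": 0,"grip": 132},
  {"dx": 0,"dy": 0,"dz": 13,"wx": 0,"wy": 0,"wz": 0,"grip": 132},
  {"dx": 0,"dy": 0,"dz": 17,"wx": 0,"wy": 0,"wz": 0,"grip": 132},
])

```text
time_s: 27.57
ee_pos: [0.5554, 0.1504, 0.1415]
eef_rot: [-180.0, 0.0, -2.0]
contact_force: [0.5, -0.2, -0.5]
finger_gap: 0.0446
```

Request:
arm_command([
  {"dx": -3,"dy": -2,"dz": 3,"wx": 0,"wy": 0,"wz": 0,"grip": 132},
  {"dx": -6,"dy": -4,"dz": 6,"wx": 0,"wy": 0,"wz": 0,"grip": 132},
  {"dx": -9,"dy": -6,"dz": 9,"wx": 0,"wy": 0,"wz": 0,"grip": 132},
  {"dx": -12,"dy": -8,"dz": 10,"wx": 0,"wy": 0,"wz": 0,"grip": 132},
  {"dx": -15,"dy": -10,"dz": 10,"wx": 0,"wy": 0,"wz": 0,"grip": 132},
  {"dx": -18,"dy": -12,"dz": 10,"wx": 0,"wy": 0,"wz": 0,"grip": 132},
  {"dx": -20,"dy": -14,"dz": 10,"wx": 0,"wy": 0,"wz": 0,"grip": 132},
  {"dx": -20,"dy": -14,"dz": 10,"wx": 0,"wy": 0,"wz": 0,"grip": 132},
])

```text
time_s: 28.23
ee_pos: [0.3539, 0.0082, 0.2401]
eef_rot: [179.9, -0.1, -2.2]
contact_force: [0.4, -0.4, -0.0]
finger_gap: 0.0441
```

```bash
python3 - <<'E'
from seg import *
t=eyes.camera("top"); P={q:find("top",q) for q in("part_center","can_center","tub_center","hub_center","lid_bar","done_center")}
im=eyes.camera("scene"); P2={q:find("scene",q) for q in("part_center","can_center","tub_center","hub_center","lid_bar","done_center")}
for q in P: print(q,P[q],P2[q])
print(r.state()["ee_pos"],r.state()["contact_force"],r.state()["time_s"])
for k,b in(("o",(225,150,280,250)),("g",(215,150,280,250)),("o",(180,160,226,245))): 
    try: seg("top",t,k,b,.004 if k=="g" else .028)
    except Exception as e: print(e)
o=np.zeros((560,800,3),np.uint8); o[:360,:576]=cv2.resize(im[80:320,130:514],(576,360)); o[360:560,:]=cv2.resize(t[120:280,120:500],(800,337))[60:260]
o[:360,576:]=cv2.resize(im[205:315,320:389+0],(224,357)) .repeat(1,0)[:360] if 0 else 0
cv2.imwrite("pics/v10.png",np.vstack([cv2.resize(im[80:320,130:514],(480,300)).copy() if 0 else o]))
E
```

```text
part_center [(0.58, [555.0, 152.0, 16.0])] [(0.93, [553.0, 144.0, 15.0]), (0.29, [511.0, -206.0, -2.0])]
can_center [(0.84, [545.0, -382.0, 62.0]), (0.77, [725.0, -228.0, 66.0]), (0.59, [746.0, -141.0, 65.0]), (0.33, [657.0, 6.0, 27.0])] [(0.85, [552.0, -383.0, 70.0]), (0.77, [745.0, -142.0, 69.0]), (0.63, [723.0, -229.0, 70.0])]
tub_center [(0.97, [657.0, 5.0, 27.0]), (0.51, [509.0, -203.0, 3.0]), (0.41, [423.0, -3.0, 32.0]), (0.29, [574.0, -213.0, 42.0])] [(0.73, [659.0, 1.0, 33.0])]
hub_center [(0.73, [423.0, -3.0, 31.0])] [(0.89, [427.0, -10.0, 31.0])]
lid_bar [(0.67, [649.0, -224.0, 183.0]), (0.33, [552.0, 192.0, 1.0])] [(0.55, [648.0, -227.0, 184.0])]
done_center [(0.59, [558.0, 238.0, 15.0])] [(0.79, [557.0, 234.0, 19.0])]
[0.35617566 0.01049066 0.23960452] [-0.26786259  0.32392568 -0.04616804] 28.9333
top o n 820 mean [553.7 149.3] rect [554.1 149. ] [ 37.  118.9] axis deg 178.0
top g n 949 mean [560.2 150.2] rect [559.  150.8] [ 72.7 137.9] axis deg 177.8
top o n 802 mean [552.9 237.1] rect [553.1 237.2] [118.3  34.4] axis deg 2.4
```

View pics/v10.png

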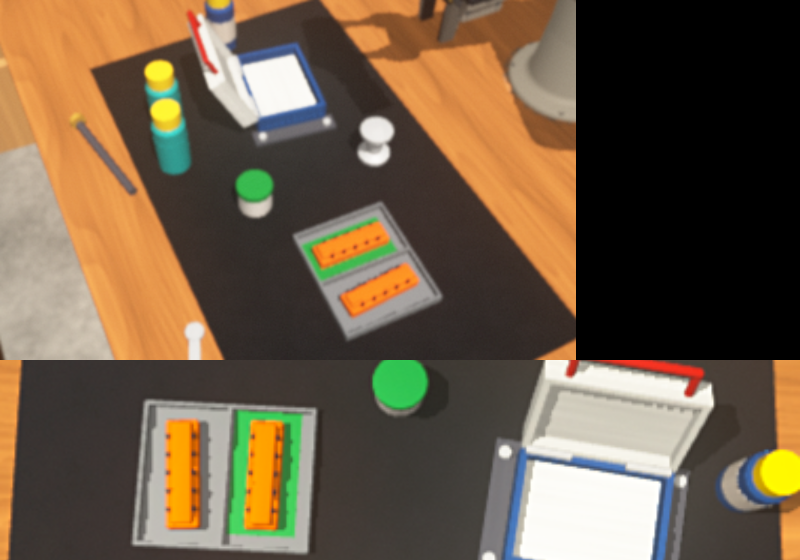

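Final picture: the part lies flat and lengthwise on the green liner, ridge up, at (350,243). The lid is fully open, the can is upright, and the tub, hub and finished half haven't moved. The gripper is clear of everything, so I'm handing in.

```bash
python3 -c "
from workcell import r
print(r.sign_off())"
```

```text
the job is handed in; nothing more can be done
None
```

The job is done and handed in at about 29 s of the 72 s allowed; no verdict was reported.

- **Can:** I moved the blue can from behind the mould to open mat at about (0.55, −0.38) and stood it upright. It was still standing in the last pictures.
- **Lid:** I swung it by the red bar to about 1.9 rad and let go. It came to rest on its stop, with the bar at z about 183 mm, which matches 2.0 rad.
- **Part:** I lifted it out of the mould, set it down on contact with the tray floor, and it lies flat with the ridge up on the green liner. It is lengthwise, within about 5 mm of the liner's centre, and the axes agree within 0.2°.
- **Bystanders:** The tub, hub, finished half and turquoise cans are where they were, within measurement noise.

**What disagreed:**
- **Reported height:** The true fingertips were about 33 mm above the reported tool height. My first close on the bar missed because of this, and the pictures showed why. I corrected it by small force-checked steps downward, with contact forces of at most about 16 N.
- **Can grip:** For the same reason the can was probably gripped higher than planned, near its shoulder; it read 52.5 mm instead of 56 mm. It was still lifted and set down upright.
- **Camera positions:** The top and scene cameras differ by about 4–8 mm in y on the placed part.

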